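Tighten the four wing nuts of a glue-up press in cross order

ROBOT

A 6-joint arm with a two-finger parallel gripper is mounted at the origin on the work surface. World frame = base frame: x ahead of the robot, y to its left, z up, the work surface at z = 0. Lengths are in m, angles in rad, forces in N, time in s.
With the tool pointing down it reaches from about 0.375 to 0.925 m from the base axis. Payload 5.7 kg.
Tool frame: the origin (TCP) lies at the centre of the arm's flange, where the gripper is bolted on; the fingertips stand 182 mm ahead of it and the grasp point (between the pads) lies 163 mm ahead of it (arm.hold_point_z is the distance from the TCP to the grasp point, in m); z points along the fingers, y is the line along which they close (so a half turn about z gives the same grasp; the last joint's range is limited). The gripper opens to 88 mm and grips with 3 to 60 N. Pads are 20 mm wide; open, the fingers measure 115 mm over their backs; the gripper's body (75 mm by 178 mm) begins 61 mm behind the grasp point.
Start: joints at [-1.419, 0.359, 1.51, -0, 1.272, -0.115], TCP at [0.158, -0.579, 0.405] pointing down, gripper open.
Joint ranges: [-2.97, 2.97], [-1.01, 2.36], [0.21, 2.38], [-0.96, 4.11], [0.2, 2.71], [-2.98, 2.98]. Speed limits (rad/s): [2.39, 2.39, 3.14, 3.14, 3.14, 3.14].

INTERFACE

Orientations are given as a unit quaternion [x, y, z, w].
In Python, from rig import arm gives the robot as it stands. The module is installed in compiled form; this text tells all that it offers.
- The arm moves only by the tool servo_tool, never from a script. Its argument "increments" is a list of rows, each an object with "claw": the closure, from 0 (fully open) to 1 (shut); "offset": the shift along the world's x, y, z in cm, a list of three; "turn": the turn about the world's z in degrees. A call has 1 to 5 rows; each row is the pose to reach, as a shift and turn from the pose commanded when the call began; what a row does not reach only later rows make up. A row lasts 1/8 s, in which the tool goes at most 62.5 mm and 10.7 degrees, less where a joint would pass 70% of its speed; a pose out of reach is approached as far as the arm can. A call with a gripper value outside its range is refused whole. The fingers move at their own pace and stop on an object; "newtons" is the grip in N (left out, the last holds). Time passes only in rows, so rows that repeat a pose let the fingers close. It gives the time, the measured TCP pose, the force, the opening and the grip force at its end, in the units of the state.
- arm.get_state(): the state, without advancing time (a new reading comes with each control period).
- arm.grab_frame(name): name is "scene" or "top"; returns a dict with "image" (400x640x3 uint8, blue, green, red), "z_map" (400x640 float32, m along the optical axis (not along the pixel's ray), 0 where there is no reading), "fx", "fy", "cx", "cy" (pixels), "rvec" (rotation vector, rad) and "tvec" (3), from world to camera coordinates, as OpenCV has them. Camera axes: x right, y down, z forward; pixel columns grow to the right and rows downward; lengths in m; the calibration is good to about 2 mm. A picture is of the moment at which its call begins.
- arm.hand_in(): hands the job in; it is judged then, once.
The state is a dict: "clock": time; "joint_pos": joint angles; "joint_vel": joint speeds; "effort": joint torques, N m; "tcp_pos": TCP position; "orientation": TCP orientation; "contact_force": force on the tool from outside, world axes, zero at the start; "ft_torque": the same for the moment, N m; "gripper_width": finger opening in m; "gripper_force": force on a finger pad.
Only numpy, scipy, OpenCV 4.12 (cv2) and the standard library are available. Lean on these libraries where they do the work, as an engineer would, in place of code of your own. Each camera call takes 0.05 s, during which the arm holds its last target. There are 200 camera calls.

TASK

Two glued wood slices lie in the screw press on the sloping stand: tighten its four wooden wing nuts clockwise, about half a turn each, until each one comes up hard, so that the upper board sits home and even on its four distance sleeves. Go crosswise: finish one nut, then the one diagonally opposite, then the third and the last, starting with whichever you like. Leave the things lying around the press where they are and let go of the press at the end.

Things in the scene. Friction and masses are not known exactly. Their poses are not given: they have to be found in the camera images.
- press: Plywood glue press on a wooden stand that slopes up away from the robot at 28 degrees, fixed. Lower board 246 x 290 x 24 mm, glued wood slices on it. Origin: centre of that board's underside; x up the slope, y across to the left, z square out of the slope (28 degrees from vertical, leaning to the robot): the four screws run along it.
- board: Upper board of the press, plywood 246 x 290 x 22 mm, with a cleat 30 x 240 x 14 mm across its middle; z square out of its face; origin off-centre on its underside. It starts 3 mm clear of the four distance sleeves (tubes round the screws), top face 91 mm above the press origin, 88 mm when home. Each nut pushes down its own corner.
- nut_nl_grip (a point): Centre of the near left (robot's side, +y in the press frame) wing nut's wings, on its screw's axis, at (-80, 100) mm in the press frame, 116 mm out along its z (2 to 3 mm less when home). x along the wings, z out along the screw. Wooden bar 92 mm long, round ends, 36 mm across its flat sides (grip these, closing along y), 30 mm high, on a foot 44 mm wide, 9 mm high, standing on the board. The screw, 20 mm thick, sticks out 17 to 21 mm above.
- nut_nr_grip (a point): Centre of the near right (robot's side, -y) wing nut's wings, on its screw's axis, at (-80, -100) mm in the press frame; the four nuts are alike.
- nut_fl_grip (a point): Centre of the far left (+x, +y in the press frame) wing nut's wings, on its screw's axis, at (80, 100) mm in the press frame; the four nuts are alike.
- nut_fr_grip (a point): Centre of the far right (+x, -y) wing nut's wings, on its screw's axis, at (80, -100) mm in the press frame; the four nuts are alike.
- nut_nl (a joint): Turn of the near left nut, rad, grows clockwise seen from above, tightening (6 mm a turn). Starts between -0.15 and 0.15; comes up hard, each nut at its own place between 2.9 and 3.4, when its corner of the board sits on its sleeve: feel for it. Takes 0.15 to 0.22 N m to turn; at the hard stop the torque climbs steeply, 0.45 N m is ample. Stays where it is left.
- nut_nr (a joint): Turn of the near right nut, rad, grows clockwise seen from above, tightening (6 mm a turn); as the first.
- nut_fl (a joint): Turn of the far left nut, rad, grows clockwise seen from above, tightening (6 mm a turn); as the first.
- nut_fr (a joint): Turn of the far right nut, rad, grows clockwise seen from above, tightening (6 mm a turn); as the first.
- glue_bottle_mid (a point): White glue bottle, 62 mm wide, 178 mm tall, standing left of the press; point half-way up.
- hammer: Hammer, about 270 mm, lying right of the press.
- loose_slice: Single wood slice, 116 mm wide, 22 mm thick, lying left of the press; origin under its centre.
- spare_nut: A spare wing nut like the four others, lying loose on the table in front of the press; origin under its centre. Not to be used.
- spare_sleeve: A spare distance sleeve, wooden tube 38 mm wide, 42 mm tall, standing loose on the table; origin under its centre.
- brush: Flat brush, 190 mm, lying right of the press, beyond the hammer.

How it is judged:
By the outcome, as a careful person would: the job done as asked, in the order asked, and still so for the second after the job is handed in, with the robot touching nothing.
It also fails if it takes over 72 s, if anything falls off the work surface, if the arm or the gripper's body presses on something with over 40 N, if the wrist force passes 120 N, or if a joint passes its speed limit or range.

## Working session

There is one attempt and no reset: what is moved stays moved. The work goes in short steps, Python scripts to look and compute and a tool call to move; the robot and the scene stay as the last step left them, time stands still between calls to the robot, and variables do not carry over. Pictures are saved under pics/ and viewed, at most 10 in all, crops included, and the job is handed in when it is done.

Besides the shell and the picture viewer there is one more tool, called after "Call:" as name([rows], argument=value, ...), one row to a line, values as JSON. servo_tool: Moves the arm, as the interface text tells. Its arguments: {"type":"object","properties":{"increments":{"type":"array","items":{"type":"object","properties":{"claw":{"type":"number"},"offset":{"type":"array","items":{"type":"number"}},"turn":{"type":"number"}}}},"newtons":{"type":"number"}},"required":["increments"]}

```bash
mkdir -p pics; python3 - <<'E'
from rig import arm
import cv2,numpy as np,pickle
s=arm.get_state(); print({k:np.round(v,3) for k,v in s.items()})
F={n:arm.grab_frame(n) for n in("scene","top")}
pickle.dump(F,open('f0.pkl','wb'))
for n,f in F.items():
    cv2.imwrite(f'pics/{n}0.png',f['image']); R=cv2.Rodrigues(np.array(f['rvec']))[0]; print(n,f['fx'],f['cx'],f['cy'],-R.T@np.ravel(f['tvec']))
E
```

```text
{'clock': np.float64(0.0), 'joint_pos': array([-1.419,  0.359,  1.511,  0.   ,  1.273, -0.115]), 'joint_vel': array([ 0.   ,  0.   ,  0.   , -0.001,  0.001, -0.   ]), 'effort': array([-2.0000e-03, -5.1538e+01, -2.7073e+01,  6.7000e-02,  3.5000e-02,
       -0.0000e+00]), 'tcp_pos': array([ 0.158, -0.578,  0.404]), 'orientation': array([ 0.991,  0.133,  0.   , -0.001]), 'contact_force': array([-0.11 ,  0.119,  0.355]), 'ft_torque': array([-0.041, -0.008,  0.032]), 'gripper_force': np.float64(0.0), 'gripper_width': np.float64(0.088)}
scene 470.44191742649787 319.0162121155075 200.564130089923 [0.53030763 0.50980609 1.17425403]
top 380.4581117818815 321.9395065162442 198.09749494816134 [0.4907821  0.02172467 1.15251534]
```

View pics/top0.png

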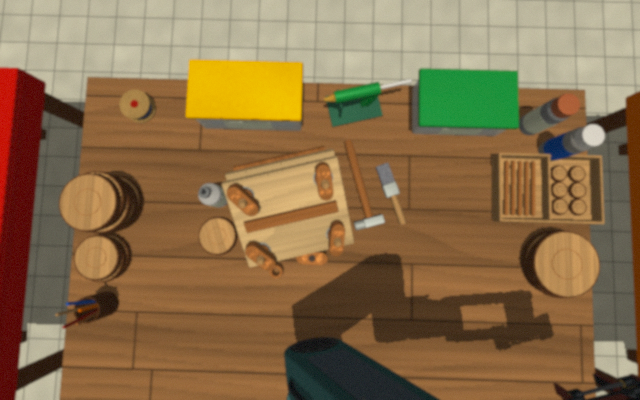

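View pics/scene0.png

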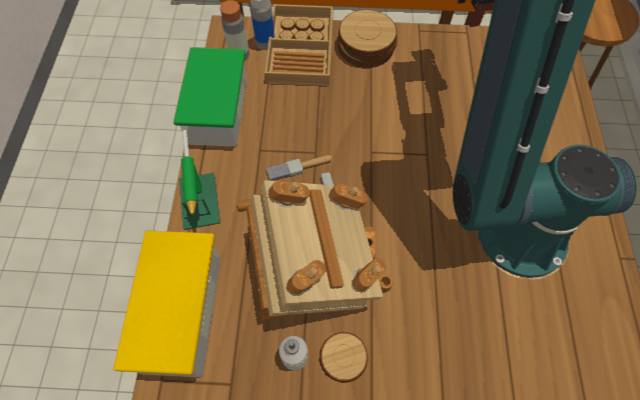

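```bash
cat >h.py <<'E'
import numpy as np,cv2
def cloud(f):
    z=f['z_map'];v,u=np.mgrid[:400,:640];P=np.stack([(u-f['cx'])/f['fx']*z,(v-f['cy'])/f['fy']*z,z],-1)
    R=cv2.Rodrigues(np.array(f['rvec']))[0];W=(P-np.ravel(f['tvec']))@R; W[z<=0]=np.nan
    return W
def blobs(f,T,ox,h0=17,h1=38,show=True):
    """nuts: points h0..h1 above board, in press axes. T rows=press axes, ox=press origin"""
    Q=(cloud(f)-ox)@T.T; h=Q[...,2]-.091
    m=((h>h0/1e3)&(h<h1/1e3+.008)&(abs(Q[...,0])<.15)&(abs(Q[...,1])<.17)).astype(np.uint8)
    n,l,st,c=cv2.connectedComponentsWithStats(m); out=[]
    for i in range(1,n):
        if st[i,4]<60: continue
        p=Q[l==i]; xy=p[:,:2].astype(np.float32)*1000
        r=cv2.minAreaRect(xy); b=cv2.boxPoints(r); e=b[1]-b[0],b[2]-b[1]; e=max(e,key=np.linalg.norm)
        out.append((np.round(r[0]),np.round(sorted(r[1])),round(np.degrees(np.arctan(e[1]/e[0])) if e[0] else 90),st[i,4],round(np.percentile(p[:,2],90)*1000)))
    return out
E
python3 - <<'E'
from h import *; import pickle
F=pickle.load(open('f0.pkl','rb'))
# board plane from patches between nuts (pixels in top view) 
f=F['top'];W=cloud(f);hsv=cv2.cvtColor(f['image'],cv2.COLOR_BGR2HSV)
poly=np.array([[225,180],[337,153],[353,240],[250,265]])
m=np.zeros((400,640),np.uint8);cv2.fillPoly(m,[poly],1)
P=W[(m>0)]; P=P[np.isfinite(P).all(1)]
rng=np.random.default_rng(0);best=0
for _ in range(300):
    a,b,c=P[rng.choice(len(P),3)];n=np.cross(b-a,c-a);n/=np.linalg.norm(n)+1e-12
    k=abs((P-a)@n)<.003
    if k.sum()>best:best=k.sum();K=k
Q=P[K];c0=Q.mean(0);n=np.linalg.svd(Q-c0,full_matrices=False)[2][2];n*=np.sign(n[2])
print('n',n,'tilt',np.degrees(np.arccos(n[2])),'yaw',np.degrees(np.arctan2(-n[1],-n[0])),best,len(P))
yaw=np.arctan2(-n[1],-n[0]);th=np.radians(28)
ex=np.array([np.cos(yaw)*np.cos(th),np.sin(yaw)*np.cos(th),np.sin(th)]);ey=np.array([-np.sin(yaw),np.cos(yaw),0]);ez=np.cross(ex,ey)
T=np.array([ex,ey,ez])
# board outline on its plane, from both views
for k,f in F.items():
    Z=(cloud(f)-c0)@T.T; mm=((abs(Z[...,2])<.004)&(abs(Z[...,0])<.2)&(abs(Z[...,1])<.2)).astype(np.uint8)
    nn,l,st,_=cv2.connectedComponentsWithStats(mm);i=1+st[1:,4].argmax();p=Z[l==i]
    r=cv2.minAreaRect((p[:,:2]*1000).astype(np.float32));print(k,r,'z',np.median(p[:,2]),st[i,4])
    if k=='top': rt=r
ang=rt[2]; ang=(ang+45)%90-45
ox=c0+T.T@np.array([rt[0][0]/1e3,rt[0][1]/1e3,-.091]); print('origin',ox)
np.savez('press.npz',T=T,ox=ox)
for k,f in F.items():
    for b in blobs(f,T,ox):print(k,*b)
E
```

```text
n [-0.45429752 -0.11611329  0.88325051] tilt 27.963008507773992 yaw 14.337215379705093 5750 9927
scene ((-13.887069702148438, 11.86859130859375), (248.5293731689453, 290.68536376953125), 0.31576934456825256) z 0.0006994897855097509 6991
top ((-12.406829833984375, 10.460342407226562), (246.84461975097656, 289.359375), 0.31432676315307617) z 0.00012619453114299928 6564
origin [0.57463438 0.11736713 0.10062568]
scene [ 81. -98.] [40. 89.] -3 618 134
scene [-79. -99.] [40. 92.] -15 544 134
scene [-81. 100.] [36. 94.] 33 535 134
scene [ 79. 101.] [36. 93.] 30 627 134
top [ 81. -99.] [36. 90.] -4 483 133
top [ 80. 101.] [37. 90.] 30 560 133
top [ -79. -100.] [36. 92.] -16 433 133
top [-80. 100.] [39. 90.] 34 490 134
```

```bash
cat >plan.py <<'E'
import numpy as np,json
D=np.load('press.npz');T,OX=D['T'],D['ox']; t28=np.tan(np.radians(28))
a=np.radians(.315); T=np.array([[np.cos(a),np.sin(a),0],[-np.sin(a),np.cos(a),0],[0,0,1]])@T
NUT=dict(nl=(-80,100),nr=(-80,-100),fl=(80,100),fr=(80,-100)); HT=18
A=[-207,-190,-180,-175,-160,-135,-100,-90,-80,-45,-15,0,10,35]; Rr=[36,30,14,8,14,24,36,30,24,34,44,38,28,25]
def wp(nut,phi,gap=0,lift=0):
    p=np.radians(phi);d=-np.array([np.cos(p),np.sin(p)]);n=np.array([-np.sin(p),np.cos(p)])
    s=18+gap+13.5*abs(n[1])+(n[0]*(11.3+(40-HT)*t28) if n[0]>0 else -8.8*n[0])
    xy=np.array(NUT[nut])+np.interp(phi,A,Rr)*d-s*n
    return OX+T.T@np.array([*xy,91+HT])/1e3+[0,0,.182+lift]
def rows(cmd,W):
    c0=np.array(cmd,float)
    for i in range(0,len(W),5):
        r=[np.round((w-c0)*100,1) for w in W[i:i+5]]
        print(json.dumps([x.tolist() for x in r])); c0=c0+r[-1]/100
    print('cmd after',np.round(c0,4))
    return c0
E
python3 - <<'E'
from plan import *
print('yaw',np.degrees(np.arctan2(T[0,1],T[0,0])))
c=[.158,-.579,.405]; p=-15.5
t=wp('nr',p,12,.07); print('over',(t-c)*100)
c=rows(c,[t]); c=rows(c,[wp('nr',p,12)]+[wp('nr',q) for q in np.arange(p,p-130,-7.5)])
E
```

```text
yaw 14.693973929484068
over [28.56643606 52.21127223 -1.93367563]
[[28.6, 52.2, -1.9]]
cmd after [ 0.444 -0.057  0.386]
[[-0.0, 0.0, -7.0], [-0.1, 1.2, -6.9], [-0.3, 1.6, -6.9], [-0.5, 1.9, -7.0], [-0.6, 2.4, -7.0]]
[[-0.1, 0.4, -0.0], [-0.2, 0.9, -0.0], [-0.3, 1.5, 0.0], [-0.2, 2.0, 0.1], [-0.1, 2.5, 0.3]]
[[0.1, 0.8, 0.1], [0.2, 1.9, 0.3], [0.3, 2.9, 0.5], [0.5, 3.4, 0.7], [0.9, 3.7, 0.9]]
[[0.4, 0.2, 0.2], [0.8, 0.3, 0.5], [1.2, 0.4, 0.7], [1.6, 0.4, 0.9]]
cmd after [0.462 0.033 0.337]
```

Call:
servo_tool([
  {"claw":1,"offset":[14,25,0],"turn":0},
  {"claw":1,"offset":[28.6,52.2,-1.9],"turn":-0.6},
  {"claw":1,"offset":[28.6,52.2,-1.9],"turn":-0.6},
  {"claw":1,"offset":[28.6,52.2,-1.9],"turn":-0.6},
  {"claw":1,"offset":[28.6,52.2,-1.9],"turn":-0.6},
], newtons=30)

```text
clock: 0.72
tcp_pos: [0.309, -0.3031, 0.3955]
orientation: [0.992, 0.127, 0.0, -0.0]
contact_force: [1.6, -0.5, -0.3]
gripper_width: 0.0415
gripper_force: 0.0
```

Call:
servo_tool([
  {"claw":1,"offset":[13,24,-0.9],"turn":0},
  {"claw":1,"offset":[13,24,-0.9],"turn":0},
  {"claw":1,"offset":[13,24,-0.9],"turn":0},
  {"claw":1,"offset":[13,24,-0.9],"turn":0},
  {"claw":1,"offset":[13,24,-0.9],"turn":0},
])

```text
clock: 1.35
tcp_pos: [0.4393, -0.0621, 0.3865]
orientation: [0.992, 0.13, -0.0, -0.0]
contact_force: [-0.8, -0.7, 0.2]
gripper_width: 0.0006
gripper_force: 0.0
```

Call:
servo_tool([
  {"claw":1,"offset":[0,0,0],"turn":0},
])

```text
clock: 1.48
tcp_pos: [0.4388, -0.0636, 0.3864]
orientation: [0.992, 0.13, -0.0, -0.0]
contact_force: [0.1, 0.1, -0.2]
gripper_width: 0.0008
gripper_force: 0.0
```

Call:
servo_tool([
  {"claw":1,"offset":[0.5,0.2,-3],"turn":0},
  {"claw":1,"offset":[0.5,0.6,-7],"turn":0},
  {"claw":1,"offset":[0.5,0.6,-7.0],"turn":0},
  {"claw":1,"offset":[0.5,0.6,-7.0],"turn":0},
])

```text
clock: 1.98
tcp_pos: [0.4436, -0.0599, 0.3175]
orientation: [0.992, 0.127, 0.0, 0.0]
contact_force: [0.1, 0.3, 0.2]
gripper_width: 0.0005
gripper_force: 0.0
```

Call:
servo_tool([
  {"claw":1,"offset":[-0.1,0.7,0],"turn":0},
  {"claw":1,"offset":[-0.1,1.2,0.1],"turn":0},
  {"claw":1,"offset":[-0.3,1.6,0.1],"turn":0},
  {"claw":1,"offset":[-0.5,1.9,0.0],"turn":0},
  {"claw":1,"offset":[-0.6,2.4,0],"turn":0},
])

```text
clock: 2.6
tcp_pos: [0.4377, -0.0354, 0.3171]
orientation: [0.992, 0.128, 0.0, 0.001]
contact_force: [-0.2, -5.7, 1.6]
gripper_width: 0.0004
gripper_force: 3.1
```

Call:
servo_tool([
  {"claw":1,"offset":[-0.1,0.4,0],"turn":0},
  {"claw":1,"offset":[-0.2,0.9,0],"turn":0},
  {"claw":1,"offset":[-0.3,1.5,0],"turn":0},
  {"claw":1,"offset":[-0.2,2.0,0.1],"turn":0},
  {"claw":1,"offset":[-0.1,2.5,0.2],"turn":0},
])

```text
clock: 3.22
tcp_pos: [0.4358, -0.0102, 0.3184]
orientation: [0.992, 0.128, -0.001, 0.001]
contact_force: [-1.9, -6.1, -0.2]
gripper_width: 0.0002
gripper_force: 2.1
```

```bash
python3 - <<'E'
from rig import arm; from h import *; from plan import T,OX
for k in('scene','top'):
    f=arm.grab_frame(k); cv2.imwrite(f'pics/{k}1.png',f['image'])
    for b in blobs(f,T,OX):print(k,*b)
s=arm.get_state();print(s['contact_force'],s['ft_torque'],s['tcp_pos'])
E
```

```text
scene [-80. -97.] [39. 91.] -70 541 133
scene [ 79. -99.] [39. 92.] -5 620 133
scene [-80. 101.] [36. 93.] 34 535 134
scene [ 79. 101.] [36. 93.] 30 621 134
top [  81. -100.] [36. 90.] -5 487 133
top [ 80. 100.] [38. 91.] 29 564 134
top [ -65. -109.] [38. 68.] 74 291 132
top [-79. 100.] [38. 91.] 34 495 133
[-1.63509876 -4.59615521 -0.04720532] [-0.52717601  0.365773   -0.03748307] [ 0.43582315 -0.00990944  0.31847262]
```

View pics/scene1.png

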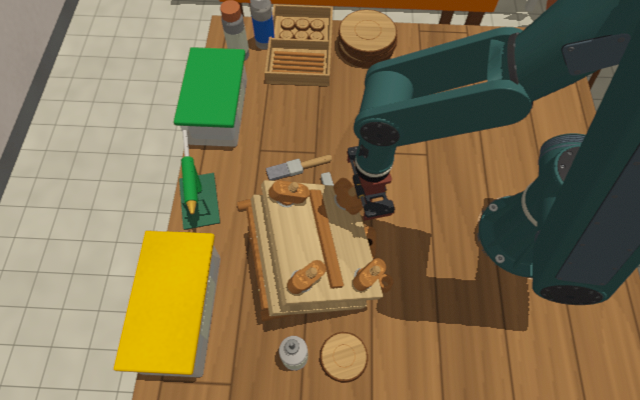

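```bash
python3 - <<'E'
from plan import *
rows(wp('nr',-75.5),[wp('nr',q) for q in list(np.arange(-83,-163,-8))+list(np.arange(-165,-215,-2.5))])
E
```

```text
[[0.1, 0.7, 0.2], [0.2, 1.9, 0.4], [0.3, 3.0, 0.5], [0.6, 3.4, 0.8], [1.0, 3.7, 1.0]]
[[0.4, 0.2, 0.2], [0.8, 0.4, 0.5], [1.3, 0.4, 0.7], [1.8, 0.3, 1.0], [2.2, 0.2, 1.2]]
[[0.5, -0.3, 0.2], [0.6, -0.4, 0.2], [0.7, -0.5, 0.2], [0.8, -0.6, 0.3], [0.9, -0.7, 0.3]]
[[0.4, -0.0, 0.2], [0.8, -0.1, 0.4], [1.3, 0.0, 0.7], [1.7, 0.1, 0.9], [2.2, 0.0, 1.2]]
[[0.5, -0.0, 0.2], [0.7, -0.1, 0.3], [0.9, -0.2, 0.4], [1.2, -0.4, 0.5], [1.4, -0.5, 0.6]]
[[0.2, -0.2, 0.1], [0.3, -0.4, 0.2], [0.5, -0.5, 0.2], [0.6, -0.7, 0.2], [0.7, -0.9, 0.3]]
cmd after [0.521  0.0102 0.3647]
```

Call:
servo_tool([
  {"claw":1,"offset":[0.1,0.7,0.2],"turn":0},
  {"claw":1,"offset":[0.2,1.9,0.4],"turn":0},
  {"claw":1,"offset":[0.3,3.0,0.5],"turn":0},
  {"claw":1,"offset":[0.6,3.4,0.8],"turn":0},
  {"claw":1,"offset":[1.0,3.7,1.0],"turn":0},
])

```text
clock: 3.95
tcp_pos: [0.444, 0.0279, 0.3275]
orientation: [0.992, 0.128, -0.004, -0.001]
contact_force: [-6.2, 0.9, -0.7]
gripper_width: 0.0002
gripper_force: 2.9
```

Call:
servo_tool([
  {"claw":1,"offset":[0.4,0.2,0.2],"turn":0},
  {"claw":1,"offset":[0.8,0.4,0.5],"turn":0},
  {"claw":1,"offset":[1.3,0.4,0.7],"turn":0},
  {"claw":1,"offset":[1.8,0.3,1.0],"turn":0},
  {"claw":1,"offset":[2.2,0.2,1.2],"turn":0},
])

```text
clock: 4.58
tcp_pos: [0.4673, 0.0308, 0.3399]
orientation: [0.992, 0.127, -0.002, -0.003]
contact_force: [-3.5, 9.3, -2.0]
gripper_width: 0.0006
gripper_force: 4.5
```

```bash
cat >chk.py <<'E'
from rig import arm; from h import *; from plan import *
for k in('scene','top'):
    for b in blobs(arm.grab_frame(k),T,OX):print(k,*b)
s=arm.get_state();print(s['contact_force'],s['ft_torque'],s['tcp_pos'])
E
python3 chk.py
```

```text
scene [ 79. -99.] [39. 91.] -6 613 133
scene [-49. -82.] [16. 39.] 90 83 130
scene [-80. 101.] [36. 93.] 33 530 134
scene [ 79. 101.] [36. 94.] 30 623 134
top [  80. -100.] [36. 90.] -4 485 133
top [ 80. 100.] [38. 90.] 29 569 134
top [-79. 101.] [39. 90.] 33 481 134
[-1.85455874  7.75815538 -0.66162784] [1.34518171 0.31686607 0.11518795] [0.46803615 0.03062924 0.34031355]
```

Call:
servo_tool([
  {"claw":1,"offset":[0.5,-0.3,0.2],"turn":0},
  {"claw":1,"offset":[0.6,-0.4,0.2],"turn":0},
  {"claw":1,"offset":[0.7,-0.5,0.2],"turn":0},
  {"claw":1,"offset":[0.8,-0.6,0.3],"turn":0},
  {"claw":1,"offset":[0.9,-0.7,0.3],"turn":0},
])

```text
clock: 5.3
tcp_pos: [0.4786, 0.0246, 0.3448]
orientation: [0.992, 0.127, 0.002, -0.003]
contact_force: [-0.5, 15.6, 9.9]
gripper_width: 0.0001
gripper_force: 8.1
```

```bash
cat >tq.py <<'E'
import sys
from rig import arm; from plan import *
s=arm.get_state();F=np.array(s['contact_force']);p=np.array(s['tcp_pos'])
for nut in sys.argv[1:]:
    c=OX+T.T@np.array([*NUT[nut],116])/1e3
    print(nut,'torque',np.round((np.array(s['ft_torque'])+np.cross(p-c,F))@T[2],3),'F',F.round(1),'tcp',p.round(4))
    g=np.arange(40,-215,-.5);e=[np.linalg.norm((wp(nut,q)-p)[:2]) for q in g]
    i=int(np.argmin(e)); print('nearest phi',g[i],e[i])
E
python3 tq.py nr
```

```text
nr torque 0.186 F [-0.5 15.6  9.9] tcp [0.4786 0.0246 0.3448]
nearest phi -175.5 0.0005379163002249343
```

Call:
servo_tool([
  {"claw":1,"offset":[0.4,0.0,0.2],"turn":0},
  {"claw":1,"offset":[0.8,0.0,0.4],"turn":0},
  {"claw":1,"offset":[1.3,0.0,0.7],"turn":0},
  {"claw":1,"offset":[1.7,0.1,0.9],"turn":0},
])

```text
clock: 5.8
tcp_pos: [0.4935, 0.0239, 0.3519]
orientation: [0.992, 0.128, -0.002, -0.002]
contact_force: [-3.4, 3.5, -2.6]
gripper_width: 0.0005
gripper_force: 2.2
```

```bash
python3 tq.py nr
```

```text
nr torque 0.193 F [-3.4  3.5 -2.6] tcp [0.4935 0.0239 0.3519]
nearest phi -184.0 0.0007161379056290515
```

Call:
servo_tool([
  {"claw":1,"offset":[0.5,0.0,0.3],"turn":0},
  {"claw":1,"offset":[0.7,-0.1,0.4],"turn":0},
  {"claw":1,"offset":[0.9,-0.2,0.5],"turn":0},
])

```text
clock: 6.18
tcp_pos: [0.5024, 0.0221, 0.3567]
orientation: [0.992, 0.128, -0.002, -0.002]
contact_force: [-3.6, 4.6, -3.8]
gripper_width: 0.0004
gripper_force: 2.5
```

```bash
python3 tq.py nr
```

```text
nr torque 0.235 F [-3.6  4.6 -3.8] tcp [0.5024 0.0221 0.3567]
nearest phi -188.5 0.002460988629662221
```

Call:
servo_tool([
  {"claw":1,"offset":[0.1,-0.1,0.05],"turn":0},
  {"claw":1,"offset":[0.2,-0.2,0.1],"turn":0},
])

```text
clock: 6.42
tcp_pos: [0.5043, 0.0201, 0.3576]
orientation: [0.992, 0.128, -0.002, -0.002]
contact_force: [-3.9, 4.9, -4.4]
gripper_width: 0.0005
gripper_force: 2.7
```

```bash
python3 tq.py nr
```

```text
nr torque 0.246 F [-3.9  4.9 -4.4] tcp [0.5043 0.0201 0.3576]
nearest phi -191.0 0.004048917160990762
```

Call:
servo_tool([
  {"claw":1,"offset":[0,-0.1,0],"turn":0},
  {"claw":1,"offset":[0.1,-0.2,0.05],"turn":0},
])

```text
clock: 6.68
tcp_pos: [0.5056, 0.0183, 0.3582]
orientation: [0.992, 0.127, -0.001, -0.002]
contact_force: [-1.5, 6.0, -3.7]
gripper_width: 0.0006
gripper_force: 2.9
```

```bash
python3 tq.py nr
```

```text
nr torque 0.155 F [-1.5  6.  -3.7] tcp [0.5056 0.0183 0.3582]
nearest phi -193.0 0.005121336442756354
```

Call:
servo_tool([
  {"claw":1,"offset":[0,-0.15,0],"turn":0},
  {"claw":1,"offset":[0,-0.3,0],"turn":0},
])

```text
clock: 6.92
tcp_pos: [0.5066, 0.0156, 0.3588]
orientation: [0.992, 0.127, 0.0, -0.002]
contact_force: [1.0, 8.4, -3.8]
gripper_width: 0.0006
gripper_force: 4.0
```

```bash
python3 tq.py nr; python3 chk.py
```

```text
nr torque 0.18 F [ 1.   8.4 -3.8] tcp [0.5066 0.0156 0.3588]
nearest phi -196.0 0.006955307464718611
scene [ 79. -99.] [39. 91.] -4 618 133
scene [-111.  -92.] [28. 35.] 51 107 132
scene [-80. 101.] [36. 93.] 33 532 134
scene [ 79. 101.] [36. 92.] 30 625 134
top [  84. -101.] [36. 82.] -5 432 133
top [ 80. 100.] [38. 91.] 29 562 134
top [-79. 101.] [38. 91.] 33 497 134
[ 1.26183642  7.7902841  -3.34912952] [ 1.43412684 -0.1935078  -0.11317418] [0.50673217 0.01550593 0.35885364]
```

Call:
servo_tool([
  {"claw":1,"offset":[0,-0.1,0],"turn":0},
  {"claw":1,"offset":[0,-0.2,0],"turn":0},
])

```text
clock: 7.28
tcp_pos: [0.5073, 0.0137, 0.3591]
orientation: [0.992, 0.127, 0.001, -0.002]
contact_force: [2.9, 8.6, -3.4]
gripper_width: 0.0003
gripper_force: 4.3
```

```bash
python3 tq.py nr
```

```text
nr torque 0.078 F [ 2.9  8.6 -3.4] tcp [0.5073 0.0137 0.3591]
nearest phi -198.0 0.008145798058462559
```

Call:
servo_tool([
  {"claw":1,"offset":[0,-0.1,0],"turn":0},
  {"claw":1,"offset":[0,-0.2,0],"turn":0},
])

```text
clock: 7.52
tcp_pos: [0.5079, 0.0118, 0.3594]
orientation: [0.992, 0.127, 0.002, -0.002]
contact_force: [4.2, 10.4, -2.8]
gripper_width: 0.0003
gripper_force: 4.6
```

```bash
python3 tq.py nr
```

```text
nr torque 0.293 F [ 4.2 10.4 -2.8] tcp [0.5079 0.0118 0.3594]
nearest phi -200.0 0.009351731288974046
```

Call:
servo_tool([
  {"claw":1,"offset":[0,-0.1,0],"turn":0},
  {"claw":1,"offset":[0,-0.2,0],"turn":0},
])

```text
clock: 7.78
tcp_pos: [0.5084, 0.0098, 0.3597]
orientation: [0.992, 0.127, 0.003, -0.002]
contact_force: [5.7, 10.4, -3.9]
gripper_width: 0.0006
gripper_force: 4.9
```

```bash
python3 tq.py nr
```

```text
nr torque 0.275 F [ 5.7 10.4 -3.9] tcp [0.5084 0.0098 0.3597]
nearest phi -202.0 0.010559854647226039
```

Call:
servo_tool([
  {"claw":1,"offset":[0,-0.1,0],"turn":0},
  {"claw":1,"offset":[0,-0.2,0],"turn":0},
])

```text
clock: 8.02
tcp_pos: [0.5088, 0.0079, 0.3599]
orientation: [0.992, 0.127, 0.004, -0.002]
contact_force: [7.3, 12.2, -3.9]
gripper_width: 0.0002
gripper_force: 6.2
```

```bash
python3 tq.py nr; python3 chk.py | grep -e '-1[01][0-9]\.  *-9'
```

```text
nr torque 0.219 F [ 7.3 12.2 -3.9] tcp [0.5088 0.0079 0.3599]
nearest phi -204.0 0.011734526486113192
```

```bash
python3 - <<'E'
from rig import arm; import cv2,numpy as np
f=[arm.grab_frame(k)['image'] for k in('scene','top')]
a=cv2.resize(f[0][150:300,260:400],None,fx=2.8,fy=2.8,interpolation=3);b=cv2.resize(f[1][150:270,220:360],None,fx=2.8,fy=2.8,interpolation=3)
b=cv2.copyMakeBorder(b,0,a.shape[0]-b.shape[0],0,0,0);cv2.imwrite('pics/c2.png',np.hstack([a,b]))
E
python3 chk.py
```

```text
scene [ 80. -99.] [39. 90.] -7 613 133
scene [-109.  -88.] [26. 33.] -52 80 131
scene [-80. 101.] [36. 93.] 33 537 134
scene [ 80. 101.] [36. 93.] 30 626 135
top [  85. -101.] [36. 80.] -5 411 133
top [80. 99.] [39. 91.] 29 562 134
top [-79. 100.] [38. 90.] 34 488 133
[ 6.90202578 11.19710511 -3.41448253] [ 1.99001477 -1.11600823 -0.01095439] [0.50876346 0.00795431 0.35985687]
```

View pics/c2.png

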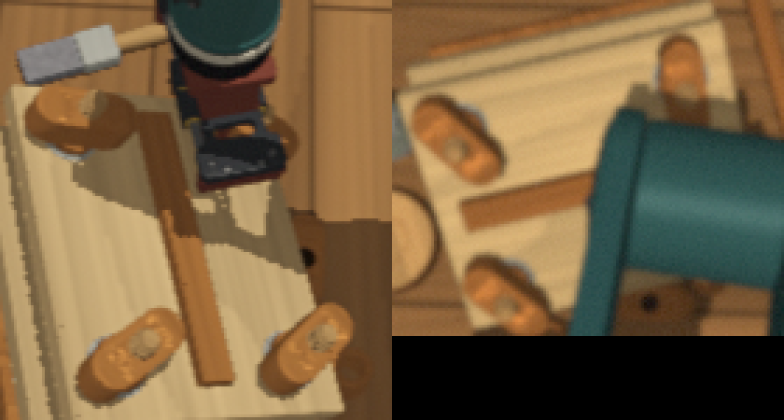

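Call:
servo_tool([
  {"claw":1,"offset":[0,-0.1,0],"turn":0},
  {"claw":1,"offset":[-0.1,-0.2,-0.05],"turn":0},
])

```text
clock: 8.57
tcp_pos: [0.5084, 0.007, 0.3597]
orientation: [0.992, 0.127, 0.005, -0.004]
contact_force: [8.3, 19.5, -0.8]
gripper_width: 0.0004
gripper_force: 9.8
```

```bash
python3 tq.py nr
```

```text
nr torque 0.499 F [ 8.3 19.5 -0.8] tcp [0.5084 0.007  0.3597]
nearest phi -204.5 0.012684927793361712
```

Call:
servo_tool([
  {"claw":1,"offset":[-0.05,-0.1,0],"turn":0},
  {"claw":1,"offset":[-0.1,-0.2,-0.05],"turn":0},
])

```text
clock: 8.82
tcp_pos: [0.508, 0.0061, 0.3597]
orientation: [0.992, 0.126, 0.006, -0.005]
contact_force: [10.1, 26.9, 1.3]
gripper_width: 0.0002
gripper_force: 13.3
```

```bash
python3 tq.py nr;  python3 chk.py | grep 'scene'
```

```text
nr torque 0.798 F [10.1 26.9  1.3] tcp [0.508  0.0061 0.3597]
nearest phi -205.0 0.013573972515767894
scene [ 79. -99.] [40. 92.] -5 614 133
scene [-112.  -89.] [24. 37.] -70 74 131
scene [-80. 101.] [36. 93.] 33 535 134
scene [ 79. 100.] [36. 93.] 30 632 135
```

Call:
servo_tool([
  {"claw":1,"offset":[0,0.8,0],"turn":0},
  {"claw":1,"offset":[-0.3,1.8,2],"turn":0},
  {"claw":1,"offset":[-0.3,1.8,7],"turn":0},
  {"claw":1,"offset":[-0.3,1.8,13],"turn":0},
  {"claw":1,"offset":[-0.3,1.8,13],"turn":0},
])

```text
clock: 9.55
tcp_pos: [0.5032, 0.02, 0.4934]
orientation: [0.992, 0.128, 0.005, 0.001]
contact_force: [0.6, -0.2, -0.5]
gripper_width: 0.0001
gripper_force: 0.0
```

Call:
servo_tool([
  {"claw":1,"offset":[0,0,0],"turn":0},
])

```text
clock: 9.68
tcp_pos: [0.5014, 0.0201, 0.488]
orientation: [0.992, 0.128, 0.0, -0.0]
contact_force: [-1.1, -0.1, -0.1]
gripper_width: 0.0006
gripper_force: 0.0
```

```bash
python3 - <<'E'
from plan import *; from rig import arm
p=np.array(arm.get_state()['tcp_pos']);print(p,arm.get_state()['orientation']); q0=30
t=wp('fl',q0,10,.09); c=rows(p,[t]); print(t); rows(c,[wp('fl',q0,10)]+[wp('fl',q) for q in list(np.arange(q0,-120,-8))+list(np.arange(-120,-176,-2.5))])
E
```

```text
[0.50138957 0.0200568  0.4879657 ] [ 9.91796265e-01  1.27828514e-01  1.91675320e-04 -6.21065893e-05]
[[8.0, 15.0, 1.8]]
cmd after [0.5814 0.1701 0.506 ]
[0.58090722 0.17001432 0.50623912]
[[-0.0, -0.0, -9.0], [-0.7, 0.7, -9.2], [-1.3, 0.7, -9.5], [-1.9, 0.7, -9.8], [-2.9, 0.9, -10.3]]
[[-1.1, 0.1, -0.5], [-1.8, 0.3, -0.9], [-2.3, 0.6, -1.1], [-2.6, 1.0, -1.2], [-2.8, 1.5, -1.2]]
[[-0.1, 0.4, -0.1], [-0.2, 1.0, -0.1], [-0.3, 1.5, -0.0], [-0.3, 2.1, 0.1], [-0.1, 2.7, 0.2]]
[[0.1, 0.6, 0.2], [0.2, 1.8, 0.4], [0.3, 2.9, 0.6], [0.5, 3.4, 0.8], [0.9, 3.7, 1.0]]
[[0.3, 0.2, 0.2], [0.5, 0.3, 0.3], [0.6, 0.3, 0.3], [0.7, 0.4, 0.4], [0.9, 0.4, 0.5]]
[[0.1, 0.0, 0.1], [0.3, 0.1, 0.2], [0.4, 0.1, 0.2], [0.6, 0.1, 0.3], [0.7, 0.0, 0.4]]
[[0.1, 0.0, 0.0], [0.3, -0.0, 0.1], [0.4, -0.1, 0.2], [0.6, -0.1, 0.2], [0.7, -0.2, 0.3]]
[[0.1, -0.0, 0.1], [0.2, -0.1, 0.1], [0.4, -0.2, 0.2], [0.5, -0.3, 0.2], [0.6, -0.4, 0.2]]
[[0.1, -0.1, 0.1], [0.2, -0.2, 0.1], [0.2, -0.3, 0.1]]
cmd after [0.5634 0.2531 0.418 ]
```

Call:
servo_tool([
  {"claw":1,"offset":[4,7.5,1.8],"turn":0},
  {"claw":1,"offset":[8,15,1.8],"turn":0},
  {"claw":1,"offset":[8,15,1.8],"turn":0},
  {"claw":1,"offset":[8,15,1.8],"turn":0},
  {"claw":1,"offset":[8,15,1.8],"turn":0},
])

```text
clock: 10.3
tcp_pos: [0.581, 0.1697, 0.5042]
orientation: [0.992, 0.128, -0.002, 0.0]
contact_force: [0.2, -1.3, 0.1]
gripper_width: 0.0005
gripper_force: 0.0
```

Call:
servo_tool([
  {"claw":1,"offset":[0,0,-5],"turn":0},
  {"claw":1,"offset":[0,0,-9],"turn":0},
  {"claw":1,"offset":[0,0,-9],"turn":0},
  {"claw":1,"offset":[0,0,-9],"turn":0},
])

```text
clock: 10.8
tcp_pos: [0.5818, 0.1693, 0.4175]
orientation: [0.992, 0.127, 0.001, -0.0]
contact_force: [0.2, -0.1, 0.3]
gripper_width: 0.0006
gripper_force: 0.0
```

Call:
servo_tool([
  {"claw":1,"offset":[-0.7,0.7,-0.2],"turn":0},
  {"claw":1,"offset":[-1.3,0.7,-0.5],"turn":0},
  {"claw":1,"offset":[-1.9,0.7,-0.8],"turn":0},
  {"claw":1,"offset":[-2.9,0.9,-1.3],"turn":0},
])

```text
clock: 11.3
tcp_pos: [0.5529, 0.1787, 0.404]
orientation: [0.992, 0.128, 0.002, 0.001]
contact_force: [2.7, -4.0, 1.8]
gripper_width: 0.0001
gripper_force: 2.0
```

Call:
servo_tool([
  {"claw":1,"offset":[-1.1,0.1,-0.5],"turn":0},
  {"claw":1,"offset":[-1.8,0.3,-0.9],"turn":0},
  {"claw":1,"offset":[-2.3,0.6,-1.1],"turn":0},
  {"claw":1,"offset":[-2.6,1.0,-1.2],"turn":0},
  {"claw":1,"offset":[-2.8,1.5,-1.2],"turn":0},
])

```text
clock: 11.92
tcp_pos: [0.5236, 0.1937, 0.3905]
orientation: [0.992, 0.128, -0.001, 0.001]
contact_force: [0.8, -5.5, 1.2]
gripper_width: 0.0004
gripper_force: 2.6
```

Call:
servo_tool([
  {"claw":1,"offset":[-0.1,0.4,-0.1],"turn":0},
  {"claw":1,"offset":[-0.2,1.0,-0.1],"turn":0},
  {"claw":1,"offset":[-0.3,1.5,0],"turn":0},
  {"claw":1,"offset":[-0.3,2.1,0.1],"turn":0},
  {"claw":1,"offset":[-0.1,2.7,0.2],"turn":0},
])

```text
clock: 12.55
tcp_pos: [0.5209, 0.2205, 0.3916]
orientation: [0.992, 0.128, -0.004, 0.001]
contact_force: [-2.8, -5.6, 2.8]
gripper_width: 0.0007
gripper_force: 2.7
```

```bash
python3 tq.py fl;  python3 chk.py
```

```text
fl torque 0.196 F [-2.8 -5.6  2.8] tcp [0.5209 0.2205 0.3916]
nearest phi -73.0 0.0019232959888938698
scene [  86. -100.] [40. 78.] -3 466 132
scene [ 87. 102.] [37. 88.] -81 651 133
scene [-80. 101.] [36. 93.] 33 533 134
top [  80. -100.] [36. 91.] -5 484 132
top [90. 84.] [31. 55.] -67 271 133
top [ -80. -101.] [37. 92.] -29 442 131
top [-79. 101.] [38. 91.] 34 497 133
[-2.58286452 -3.77063345  2.24624274] [-0.52269799  0.45933076 -0.019613  ] [0.52105204 0.22094038 0.39175639]
```

Call:
servo_tool([
  {"claw":1,"offset":[0.1,0.6,0.2],"turn":0},
  {"claw":1,"offset":[0.2,1.8,0.4],"turn":0},
  {"claw":1,"offset":[0.3,2.9,0.6],"turn":0},
  {"claw":1,"offset":[0.5,3.4,0.8],"turn":0},
  {"claw":1,"offset":[0.9,3.7,1.0],"turn":0},
])

```text
clock: 13.28
tcp_pos: [0.5291, 0.2587, 0.401]
orientation: [0.992, 0.128, -0.005, -0.001]
contact_force: [-6.7, 0.2, -0.7]
gripper_width: 0.0002
gripper_force: 3.1
```

Call:
servo_tool([
  {"claw":1,"offset":[0.3,0.2,0.2],"turn":0},
  {"claw":1,"offset":[0.5,0.3,0.3],"turn":0},
  {"claw":1,"offset":[0.6,0.3,0.3],"turn":0},
])

```text
clock: 13.65
tcp_pos: [0.5355, 0.2618, 0.4043]
orientation: [0.992, 0.128, -0.004, -0.001]
contact_force: [-7.2, 1.6, 1.0]
gripper_width: 0.0006
gripper_force: 3.4
```

```bash
python3 tq.py fl;  python3 chk.py|grep scene
```

```text
fl torque 0.144 F [-7.2  1.6  1. ] tcp [0.5355 0.2618 0.4043]
nearest phi -121.0 0.0016298030010246586
scene [ 110. -107.] [24. 47.] 58 149 132
scene [-98. -80.] [32. 54.] 19 231 131
scene [-80. 101.] [36. 92.] 33 489 134
scene [ 99. 117.] [12. 54.] -86 106 128
```

Call:
servo_tool([
  {"claw":1,"offset":[0.1,0.1,0.1],"turn":0},
  {"claw":1,"offset":[0.3,0.1,0.2],"turn":0},
])

```text
clock: 14.0
tcp_pos: [0.5385, 0.2628, 0.4062]
orientation: [0.992, 0.128, -0.004, -0.001]
contact_force: [-6.7, 2.3, -0.7]
gripper_width: 0.0003
gripper_force: 3.1
```

```bash
python3 tq.py fl
```

```text
fl torque 0.236 F [-6.7  2.3 -0.7] tcp [0.5385 0.2628 0.4062]
nearest phi -126.0 0.0014532690301792346
```

Call:
servo_tool([
  {"claw":1,"offset":[0.15,0,0.05],"turn":0},
  {"claw":1,"offset":[0.3,0,0.15],"turn":0},
])

```text
clock: 14.25
tcp_pos: [0.5415, 0.2633, 0.4078]
orientation: [0.992, 0.128, -0.004, -0.002]
contact_force: [-5.3, 3.5, -1.0]
gripper_width: 0.0006
gripper_force: 3.5
```

```bash
python3 tq.py fl
```

```text
fl torque 0.126 F [-5.3  3.5 -1. ] tcp [0.5415 0.2633 0.4078]
nearest phi -131.0 0.0010688260711509377
```

Call:
servo_tool([
  {"claw":1,"offset":[0.15,0,0.05],"turn":0},
  {"claw":1,"offset":[0.3,0,0.1],"turn":0},
])

```text
clock: 14.5
tcp_pos: [0.5446, 0.2636, 0.409]
orientation: [0.992, 0.128, -0.004, -0.002]
contact_force: [-6.7, 5.3, 1.5]
gripper_width: 0.0004
gripper_force: 4.0
```

```bash
python3 tq.py fl
```

```text
fl torque 0.144 F [-6.7  5.3  1.5] tcp [0.5446 0.2636 0.409 ]
nearest phi -136.0 0.0009269811700064336
```

Call:
servo_tool([
  {"claw":1,"offset":[0.15,0,0.05],"turn":0},
  {"claw":1,"offset":[0.3,-0.05,0.1],"turn":0},
])

```text
clock: 14.75
tcp_pos: [0.5478, 0.2635, 0.4104]
orientation: [0.992, 0.128, -0.003, -0.003]
contact_force: [-5.6, 7.4, 1.7]
gripper_width: 0.0002
gripper_force: 4.8
```

```bash
python3 tq.py fl
```

```text
fl torque 0.198 F [-5.6  7.4  1.7] tcp [0.5478 0.2635 0.4104]
nearest phi -141.0 0.0009558836571046663
```

Call:
servo_tool([
  {"claw":1,"offset":[0.15,-0.05,0.05],"turn":0},
  {"claw":1,"offset":[0.25,-0.1,0.1],"turn":0},
])

```text
clock: 15.0
tcp_pos: [0.5506, 0.263, 0.4117]
orientation: [0.992, 0.128, -0.003, -0.003]
contact_force: [-5.1, 9.5, 1.5]
gripper_width: 0.0005
gripper_force: 5.3
```

```bash
python3 tq.py fl
```

```text
fl torque 0.228 F [-5.1  9.5  1.5] tcp [0.5506 0.263  0.4117]
nearest phi -146.0 0.0008968774974743598
```

Call:
servo_tool([
  {"claw":1,"offset":[0.15,-0.05,0.05],"turn":0},
  {"claw":1,"offset":[0.25,-0.15,0.1],"turn":0},
])

```text
clock: 15.25
tcp_pos: [0.5534, 0.262, 0.4131]
orientation: [0.992, 0.128, -0.002, -0.004]
contact_force: [-4.3, 11.5, 1.8]
gripper_width: 0.0008
gripper_force: 6.4
```

```bash
python3 tq.py fl
```

```text
fl torque 0.175 F [-4.3 11.5  1.8] tcp [0.5534 0.262  0.4131]
nearest phi -151.0 0.0007899942436875068
```

Call:
servo_tool([
  {"claw":1,"offset":[0.1,-0.1,0.05],"turn":0},
  {"claw":1,"offset":[0.25,-0.15,0.1],"turn":0},
])

```text
clock: 15.5
tcp_pos: [0.5563, 0.261, 0.4144]
orientation: [0.992, 0.128, -0.001, -0.004]
contact_force: [-2.9, 12.1, 2.6]
gripper_width: 0.0007
gripper_force: 6.5
```

```bash
python3 tq.py fl;python3 chk.py
```

```text
fl torque 0.166 F [-2.9 12.1  2.6] tcp [0.5563 0.261  0.4144]
nearest phi -156.0 0.0009636515252208134
scene [-85. -97.] [41. 79.] -29 384 131
scene [-80. 101.] [36. 93.] 33 530 134
top [  80. -100.] [36. 91.] -5 479 132
top [103. 117.] [26. 31.] -5 146 132
top [56. 86.] [33. 44.] -73 146 132
top [ -81. -100.] [38. 93.] -27 446 131
top [-79. 101.] [39. 90.] 32 498 133
[-3.1493234  12.30626451  2.38844178] [1.88457701 0.40844101 0.10779495] [0.55653221 0.26088375 0.41456676]
```

Call:
servo_tool([
  {"claw":1,"offset":[0.2,-0.1,0.1],"turn":0},
  {"claw":1,"offset":[0.4,-0.15,0.2],"turn":0},
])

```text
clock: 15.85
tcp_pos: [0.5606, 0.2594, 0.4166]
orientation: [0.992, 0.128, -0.001, -0.004]
contact_force: [-1.5, 10.7, 1.8]
gripper_width: 0.0004
gripper_force: 5.8
```

```bash
python3 tq.py fl
```

```text
fl torque 0.164 F [-1.5 10.7  1.8] tcp [0.5606 0.2594 0.4166]
nearest phi -163.5 0.0018291961081031342
```

Call:
servo_tool([
  {"claw":1,"offset":[0.2,-0.1,0.1],"turn":0},
  {"claw":1,"offset":[0.4,-0.15,0.2],"turn":0},
])

```text
clock: 16.1
tcp_pos: [0.5625, 0.2586, 0.4172]
orientation: [0.992, 0.128, -0.004, -0.005]
contact_force: [-9.8, 16.8, -2.1]
gripper_width: 0.0006
gripper_force: 9.5
```

```bash
python3 tq.py fl
```

```text
fl torque 0.643 F [-9.8 16.8 -2.1] tcp [0.5625 0.2586 0.4172]
nearest phi -167.0 0.0024898239045078926
```

Call:
servo_tool([
  {"claw":1,"offset":[-0.4,0.8,0],"turn":0},
  {"claw":1,"offset":[-0.6,1.8,1],"turn":0},
  {"claw":1,"offset":[-0.6,1.8,5],"turn":0},
  {"claw":1,"offset":[-0.6,1.8,9],"turn":0},
  {"claw":1,"offset":[-0.6,1.8,9],"turn":0},
])

```text
clock: 16.73
tcp_pos: [0.5606, 0.2731, 0.5132]
orientation: [0.992, 0.128, 0.004, -0.001]
contact_force: [-0.0, 0.0, -0.4]
gripper_width: 0.0005
gripper_force: 0.0
```

Call:
servo_tool([
  {"claw":1,"offset":[0,0,0],"turn":0},
])

```text
clock: 16.85
tcp_pos: [0.5597, 0.2726, 0.5085]
orientation: [0.992, 0.128, -0.0, -0.0]
contact_force: [-0.4, -0.5, -1.1]
gripper_width: 0.0006
gripper_force: 0.0
```

```bash
python3 chk.py; python3 - <<'E'
from plan import *; from rig import arm
p=np.array(arm.get_state()['tcp_pos']); q0=33.5
t=wp('nl',q0,10,.09); c=rows(p,[t]); print(t); rows(c,[wp('nl',q0,10)]+[wp('nl',q) for q in list(np.arange(q0,-120,-8))+list(np.arange(-120,-156,-2.5))])
E
```

```text
scene [ -80. -100.] [42. 80.] -32 291 132
scene [-79. 102.] [36. 90.] 33 533 134
top [  81. -100.] [36. 91.] -5 484 132
top [74. 96.] [38. 75.] 34 343 132
top [ -80. -100.] [38. 91.] -28 441 131
top [-79. 100.] [38. 91.] 33 492 134
[-0.29465095  0.08498233 -0.25961739] [ 0.05552116 -0.0166109  -0.02102585] [0.5595991  0.27244943 0.50732073]
[[-11.2, -13.7, -7.5]]
cmd after [0.4476 0.1354 0.4323]
[0.44714825 0.13524848 0.43275578]
[[-0.0, -0.0, -9.0], [-0.7, 0.7, -9.2], [-1.3, 0.6, -9.5], [-1.9, 0.6, -9.9], [-2.6, 0.7, -10.2]]
[[-1.2, 0.1, -0.6], [-2.0, 0.3, -1.0], [-2.8, 0.6, -1.3], [-3.1, 0.9, -1.4], [-3.3, 1.4, -1.5]]
[[-0.1, 0.4, -0.0], [-0.3, 0.9, -0.0], [-0.4, 1.5, 0.0], [-0.4, 2.0, 0.1], [-0.3, 2.6, 0.2]]
[[0.2, 0.5, 0.2], [0.2, 1.6, 0.3], [0.3, 2.7, 0.5], [0.5, 3.6, 0.7], [0.9, 3.9, 0.9]]
[[0.4, 0.2, 0.3], [0.4, 0.3, 0.3], [0.6, 0.3, 0.4], [0.7, 0.4, 0.5], [0.8, 0.4, 0.6]]
[[0.2, 0.1, 0.0], [0.3, 0.1, 0.1], [0.5, 0.1, 0.2], [0.6, 0.1, 0.3], [0.8, 0.1, 0.4]]
[[0.1, 0.0, 0.0], [0.3, -0.0, 0.1], [0.4, -0.0, 0.2], [0.5, -0.1, 0.2], [0.7, -0.1, 0.3]]
[[0.1, -0.1, 0.1]]
cmd after [0.4186 0.2244 0.3403]
```

```bash
cat >bh.py <<'E'
from rig import arm; from h import *; from plan import *; import pickle
F=pickle.load(open('f0.pkl','rb'))
for k in('top','scene'):
    g=arm.grab_frame(k); A=[(cloud(f)-OX)@T.T*1000 for f in(F[k],g)]
    for n,(x,y) in NUT.items():
        o=[]
        for Q in A:
            m=(abs(Q[...,2]-89)<5)&(abs(Q[...,0]-x)<40)&(abs(Q[...,1]-y)<43)
            o+=[round(float(np.mean(Q[m][:,2])),2) if m.any() else None,int(m.sum())]
        print(k,n,o)
E
python3 bh.py
```

```text
top nl [91.15, 358, 89.69, 386]
top nr [90.95, 444, 89.33, 437]
top fl [91.22, 456, 89.72, 415]
top fr [90.99, 580, 89.51, 592]
scene nl [91.64, 508, 90.55, 571]
scene nr [91.58, 324, None, 0]
scene fl [91.59, 686, 89.98, 151]
scene fr [91.22, 413, None, 0]
```

Call:
servo_tool([
  {"claw":1,"offset":[-5,-6,0],"turn":0},
  {"claw":1,"offset":[-11.2,-13.7,-4],"turn":0},
  {"claw":1,"offset":[-11.2,-13.7,-7.5],"turn":0},
  {"claw":1,"offset":[-11.2,-13.7,-7.5],"turn":0},
  {"claw":1,"offset":[-11.2,-13.7,-7.5],"turn":0},
])

```text
clock: 17.68
tcp_pos: [0.448, 0.1353, 0.4333]
orientation: [0.992, 0.127, -0.001, -0.0]
contact_force: [2.4, 0.6, 0.1]
gripper_width: 0.0003
gripper_force: 0.0
```

Call:
servo_tool([
  {"claw":1,"offset":[0,0,-5],"turn":0},
  {"claw":1,"offset":[0,0,-9],"turn":0},
  {"claw":1,"offset":[0,0,-9],"turn":0},
  {"claw":1,"offset":[0,0,-9],"turn":0},
])

```text
clock: 18.18
tcp_pos: [0.4499, 0.1363, 0.3454]
orientation: [0.992, 0.128, 0.001, -0.0]
contact_force: [-0.1, -0.6, 0.1]
gripper_width: 0.0007
gripper_force: 0.0
```

Call:
servo_tool([
  {"claw":1,"offset":[-0.9,0.6,-0.4],"turn":0},
  {"claw":1,"offset":[-1.5,0.5,-0.7],"turn":0},
  {"claw":1,"offset":[-2.1,0.5,-1.1],"turn":0},
  {"claw":1,"offset":[-2.8,0.6,-1.4],"turn":0},
])

```text
clock: 18.68
tcp_pos: [0.4203, 0.1413, 0.3301]
orientation: [0.992, 0.128, 0.001, 0.0]
contact_force: [3.0, -3.3, 1.6]
gripper_width: 0.0004
gripper_force: 1.8
```

Call:
servo_tool([
  {"claw":1,"offset":[-1.2,0.1,-0.6],"turn":0},
  {"claw":1,"offset":[-2.0,0.3,-1.0],"turn":0},
  {"claw":1,"offset":[-2.8,0.6,-1.3],"turn":0},
  {"claw":1,"offset":[-3.1,0.9,-1.4],"turn":0},
  {"claw":1,"offset":[-3.3,1.4,-1.5],"turn":0},
])

```text
clock: 19.3
tcp_pos: [0.3856, 0.1553, 0.3141]
orientation: [0.992, 0.128, -0.002, 0.0]
contact_force: [-0.2, -6.0, 2.0]
gripper_width: 0.0004
gripper_force: 2.6
```

Call:
servo_tool([
  {"claw":1,"offset":[-0.1,0.4,0],"turn":0},
  {"claw":1,"offset":[-0.3,0.9,0],"turn":0},
  {"claw":1,"offset":[-0.4,1.5,0],"turn":0},
  {"claw":1,"offset":[-0.4,2.0,0.1],"turn":0},
  {"claw":1,"offset":[-0.3,2.6,0.2],"turn":0},
])

```text
clock: 19.92
tcp_pos: [0.3818, 0.1812, 0.3157]
orientation: [0.992, 0.128, -0.003, 0.0]
contact_force: [-3.0, -5.4, -0.4]
gripper_width: 0.0001
gripper_force: 2.0
```

```bash
python3 tq.py nl;  python3 chk.py
```

```text
nl torque 0.124 F [-3.  -5.4 -0.4] tcp [0.3818 0.1812 0.3157]
nearest phi -68.0 0.0035920705050891425
scene [ 80. -98.] [39. 91.] -5 609 132
scene [-81. -99.] [40. 91.] -29 539 131
scene [-81. 101.] [41. 92.] -58 635 133
scene [ 80. 102.] [36. 94.] 33 618 132
top [  80. -100.] [36. 91.] -5 485 132
top [ 80. 100.] [38. 89.] 34 550 132
top [ -81. -100.] [38. 91.] -29 441 131
top [-77.  96.] [37. 83.] -56 334 133
[-3.63247113 -3.46760948 -0.29050057] [-0.36225801  0.56008886  0.00748631] [0.38201894 0.18155671 0.31574182]
```

Call:
servo_tool([
  {"claw":1,"offset":[0.2,0.5,0.2],"turn":0},
  {"claw":1,"offset":[0.3,1.6,0.3],"turn":0},
  {"claw":1,"offset":[0.4,2.7,0.5],"turn":0},
  {"claw":1,"offset":[0.6,3.6,0.7],"turn":0},
  {"claw":1,"offset":[1.0,3.9,0.9],"turn":0},
])

```text
clock: 20.65
tcp_pos: [0.3912, 0.2209, 0.3245]
orientation: [0.992, 0.128, -0.004, -0.001]
contact_force: [-7.5, 1.6, -0.8]
gripper_width: -0.0002
gripper_force: 3.9
```

Call:
servo_tool([
  {"claw":1,"offset":[0.4,0.2,0.2],"turn":0},
  {"claw":1,"offset":[0.6,0.3,0.3],"turn":0},
])

```text
clock: 20.9
tcp_pos: [0.3975, 0.224, 0.3277]
orientation: [0.992, 0.127, -0.004, -0.001]
contact_force: [-7.4, 3.5, -0.6]
gripper_width: 0.0007
gripper_force: 4.0
```

```bash
python3 tq.py nl;  python3 chk.py
```

```text
nl torque 0.259 F [-7.4  3.5 -0.6] tcp [0.3975 0.224  0.3277]
nearest phi -118.0 0.0005673276704682721
scene [ 80. -99.] [40. 89.] -5 621 133
scene [-81. -99.] [40. 91.] -28 541 131
scene [-67. 102.] [23. 88.] 88 364 132
scene [ 79. 101.] [36. 93.] 33 615 132
top [  80. -100.] [36. 92.] -4 481 132
top [ 80. 100.] [38. 90.] 33 547 132
top [ -81. -100.] [37. 92.] -30 440 131
top [-60. 110.] [11. 64.] 86 111 130
top [-85.  65.] [17. 34.] 2 92 132
[-7.30199054  3.90655514  0.40074783] [0.60838619 1.08107458 0.00995867] [0.39772987 0.22410731 0.32777192]
```

Call:
servo_tool([
  {"claw":1,"offset":[0.15,0.05,0.1],"turn":0},
  {"claw":1,"offset":[0.3,0.1,0.2],"turn":0},
  {"claw":1,"offset":[0.45,0.1,0.25],"turn":0},
])

```text
clock: 21.38
tcp_pos: [0.4021, 0.2252, 0.3302]
orientation: [0.992, 0.127, -0.003, -0.002]
contact_force: [-8.4, 6.1, 0.7]
gripper_width: 0.0004
gripper_force: 4.8
```

```bash
python3 tq.py nl
```

```text
nl torque 0.304 F [-8.4  6.1  0.7] tcp [0.4021 0.2252 0.3302]
nearest phi -125.5 0.00031320762658489446
```

Call:
servo_tool([
  {"claw":1,"offset":[0.15,0,0.05],"turn":0},
  {"claw":1,"offset":[0.3,0,0.15],"turn":0},
])

```text
clock: 21.62
tcp_pos: [0.4052, 0.2257, 0.3319]
orientation: [0.992, 0.127, -0.003, -0.002]
contact_force: [-6.7, 8.0, 0.4]
gripper_width: 0.0005
gripper_force: 5.3
```

```bash
python3 tq.py nl
```

```text
nl torque 0.175 F [-6.7  8.   0.4] tcp [0.4052 0.2257 0.3319]
nearest phi -131.0 0.0007292451371072401
```

Call:
servo_tool([
  {"claw":1,"offset":[0.15,0,0.1],"turn":0},
  {"claw":1,"offset":[0.35,0,0.15],"turn":0},
])

```text
clock: 21.88
tcp_pos: [0.4092, 0.226, 0.3337]
orientation: [0.992, 0.127, -0.002, -0.003]
contact_force: [-7.7, 8.5, 2.5]
gripper_width: 0.0008
gripper_force: 5.9
```

```bash
python3 tq.py nl
```

```text
nl torque 0.164 F [-7.7  8.5  2.5] tcp [0.4092 0.226  0.3337]
nearest phi -138.0 0.0008158471101981317
```

Call:
servo_tool([
  {"claw":1,"offset":[0.15,0,0.1],"turn":0},
  {"claw":1,"offset":[0.35,0,0.15],"turn":0},
])

```text
clock: 22.12
tcp_pos: [0.413, 0.2261, 0.3354]
orientation: [0.992, 0.127, -0.002, -0.003]
contact_force: [-6.5, 7.9, 3.0]
gripper_width: 0.0005
gripper_force: 5.3
```

```bash
python3 tq.py nl; python3 chk.py | grep 'top'
```

```text
nl torque 0.18 F [-6.5  7.9  3. ] tcp [0.413  0.2261 0.3354]
nearest phi -145.0 0.0003278907123029394
top [ 80. -99.] [36. 91.] -5 483 133
top [ 80. 101.] [38. 90.] 33 551 131
top [ -81. -100.] [38. 91.] -30 442 130
top [-76. 117.] [26. 30.] 5 82 132
```

Call:
servo_tool([
  {"claw":1,"offset":[0.2,0,0.1],"turn":0},
  {"claw":1,"offset":[0.35,-0.1,0.15],"turn":0},
])

```text
clock: 22.48
tcp_pos: [0.417, 0.2253, 0.3372]
orientation: [0.992, 0.127, -0.001, -0.003]
contact_force: [-4.3, 9.9, 3.1]
gripper_width: 0.001
gripper_force: 5.7
```

```bash
python3 tq.py nl
```

```text
nl torque 0.224 F [-4.3  9.9  3.1] tcp [0.417  0.2253 0.3372]
nearest phi -152.0 7.852957187259051e-05
```

Call:
servo_tool([
  {"claw":1,"offset":[0.2,-0.05,0.1],"turn":0},
  {"claw":1,"offset":[0.35,-0.1,0.15],"turn":0},
])

```text
clock: 22.72
tcp_pos: [0.4208, 0.2242, 0.3388]
orientation: [0.992, 0.127, -0.001, -0.003]
contact_force: [-5.1, 8.1, 2.7]
gripper_width: 0.001
gripper_force: 4.6
```

```bash
python3 tq.py nl; python3 chk.py | grep 'scene'
```

```text
nl torque 0.299 F [-5.1  8.1  2.7] tcp [0.4208 0.2242 0.3388]
nearest phi -158.5 0.0006491521474255122
scene [ 79. -97.] [38. 93.] -7 621 133
scene [ -80. -101.] [43. 86.] -28 445 131
scene [ 79. 101.] [36. 94.] 33 614 132
scene [-48. 115.] [17. 38.] 88 82 127
```

Call:
servo_tool([
  {"claw":1,"offset":[0.15,-0.05,0.05],"turn":0},
  {"claw":1,"offset":[0.3,-0.1,0.15],"turn":0},
])

```text
clock: 23.08
tcp_pos: [0.4224, 0.2235, 0.3395]
orientation: [0.992, 0.127, -0.003, -0.003]
contact_force: [-9.2, 14.0, -3.9]
gripper_width: 0.0005
gripper_force: 7.4
```

```bash
python3 tq.py nl
```

```text
nl torque 0.604 F [-9.2 14.  -3.9] tcp [0.4224 0.2235 0.3395]
nearest phi -161.5 0.0009109206317458312
```

Call:
servo_tool([
  {"claw":1,"offset":[0.15,-0.1,0.05],"turn":0},
  {"claw":1,"offset":[0.3,-0.15,0.15],"turn":0},
])

```text
clock: 23.32
tcp_pos: [0.4234, 0.2228, 0.3398]
orientation: [0.992, 0.127, -0.005, -0.005]
contact_force: [-13.4, 20.4, -10.2]
gripper_width: 0.0
gripper_force: 11.2
```

```bash
python3 tq.py nl
```

```text
nl torque 0.78 F [-13.4  20.4 -10.2] tcp [0.4234 0.2228 0.3398]
nearest phi -163.5 0.0009672475286004826
```

Call:
servo_tool([
  {"claw":1,"offset":[-0.4,0.8,0],"turn":0},
  {"claw":1,"offset":[-0.6,1.8,1],"turn":0},
  {"claw":1,"offset":[-0.6,1.8,7],"turn":0},
  {"claw":1,"offset":[-0.6,1.8,13],"turn":0},
  {"claw":1,"offset":[-0.6,1.8,16],"turn":0},
])

```text
clock: 23.95
tcp_pos: [0.4221, 0.2386, 0.5065]
orientation: [0.992, 0.128, 0.003, -0.001]
contact_force: [0.3, 0.2, -0.1]
gripper_width: 0.0009
gripper_force: 0.0
```

Call:
servo_tool([
  {"claw":1,"offset":[0,0,0],"turn":0},
])

```text
clock: 24.08
tcp_pos: [0.4223, 0.2386, 0.5053]
orientation: [0.992, 0.128, 0.004, -0.001]
contact_force: [0.1, -0.4, 0.4]
gripper_width: 0.0003
gripper_force: 0.0
```

```bash
python3 chk.py; python3 bh.py; python3 - <<'E'
from plan import *; from rig import arm
p=np.array(arm.get_state()['tcp_pos']); q0=-5
t=wp('fr',q0,12,.09); c=rows(p,[t]); print(t); rows(c,[wp('fr',q0,12)]+[wp('fr',q) for q in list(np.arange(q0,-150,-8))+list(np.arange(-152,-207,-2.5))])
E
```

```text
scene [ 79. -98.] [38. 94.] -4 617 133
scene [-81. -99.] [42. 90.] -28 529 131
scene [ 79. 101.] [36. 92.] 33 617 132
scene [-69. 109.] [35. 65.] 35 320 132
top [  80. -100.] [36. 91.] -5 482 133
top [ 80. 101.] [38. 89.] 35 552 131
top [ -81. -100.] [37. 92.] -29 434 130
top [-81. 100.] [37. 87.] 32 372 131
[-0.27805596 -0.30705049 -0.51887253] [ 0.01329471  0.00548201 -0.0111712 ] [0.4213011  0.23808182 0.50156547]
top nl [91.15, 358, 87.73, 309]
top nr [90.95, 444, 88.87, 430]
top fl [91.22, 456, 89.31, 478]
top fr [90.99, 580, 90.32, 587]
scene nl [91.64, 508, 88.49, 584]
scene nr [91.58, 324, 89.44, 357]
scene fl [91.59, 686, 89.56, 750]
scene fr [91.22, 413, 90.72, 435]
[[17.1, -26.2, -1.4]]
cmd after [ 0.5921 -0.0241  0.4863]
[ 0.5917438  -0.02440425  0.4862232 ]
[[-0.0, -0.0, -9.0], [-0.2, 1.1, -9.0], [-1.0, 1.4, -9.3], [-1.3, 1.8, -9.4], [-1.6, 2.2, -9.5]]
[[-0.1, 0.4, -0.0], [-0.3, 0.9, -0.0], [-0.4, 1.4, -0.0], [-0.4, 2.0, 0.0], [-0.3, 2.6, 0.1]]
[[0.1, 0.5, 0.2], [0.2, 1.5, 0.4], [0.3, 2.6, 0.6], [0.4, 3.6, 0.8], [0.8, 3.9, 1.0]]
[[0.3, 0.3, 0.2], [0.8, 0.5, 0.5], [1.2, 0.6, 0.7], [1.7, 0.6, 0.9], [2.1, 0.5, 1.2]]
[[0.2, -0.0, 0.0], [0.3, -0.1, 0.1], [0.5, -0.2, 0.2], [0.6, -0.2, 0.2], [0.7, -0.3, 0.3]]
[[0.1, -0.1, 0.0], [0.2, -0.2, 0.1], [0.3, -0.3, 0.1], [0.4, -0.4, 0.1], [0.5, -0.5, 0.2]]
[[0.4, -0.0, 0.1], [0.8, -0.0, 0.3], [1.2, 0.0, 0.6], [1.7, 0.1, 0.8], [2.2, 0.1, 1.1]]
[[0.5, -0.1, 0.2], [0.8, -0.2, 0.4], [1.0, -0.3, 0.5], [1.2, -0.4, 0.6], [1.4, -0.6, 0.6]]
[[0.2, -0.1, 0.1], [0.4, -0.3, 0.2]]
cmd after [0.6541 0.0519 0.4383]
```

Call:
servo_tool([
  {"claw":1,"offset":[4.5,-6.5,1],"turn":0},
  {"claw":1,"offset":[10,-15,1],"turn":0},
  {"claw":1,"offset":[15,-23,0],"turn":0},
  {"claw":1,"offset":[17.1,-26.2,-1],"turn":0},
  {"claw":1,"offset":[17.1,-26.2,-1],"turn":0},
])

```text
clock: 24.9
tcp_pos: [0.5921, -0.0243, 0.4899]
orientation: [0.992, 0.128, -0.001, -0.001]
contact_force: [0.0, 0.1, -0.5]
gripper_width: -0.0
gripper_force: 0.0
```

Call:
servo_tool([
  {"claw":1,"offset":[0,0,0],"turn":0},
  {"claw":1,"offset":[0,0,0],"turn":0},
])

```text
clock: 25.15
tcp_pos: [0.5911, -0.0222, 0.4903]
orientation: [0.992, 0.127, -0.002, -0.001]
contact_force: [0.6, 0.6, 0.5]
gripper_width: 0.0003
gripper_force: 0.0
```

```bash
sed -i 's/36,30,14,8,14,24,36,30,24/36,30,20,16,19,25,36,30,24/' plan.py; python3 - <<'E'
from plan import *; from rig import arm
p=np.array(arm.get_state()['tcp_pos']); q0=-5; print(p)
rows(p,[wp('fr',q0,12)]); rows(wp('fr',-145),[wp('fr',q) for q in np.arange(-150,-215,-5)])
E
```

```text
[ 0.59107323 -0.02224094  0.4903251 ]
[[0.1, -0.2, -9.4]]
cmd after [ 0.5921 -0.0242  0.3963]
[[0.3, -0.0, 0.2], [0.7, -0.1, 0.3], [1.0, -0.2, 0.5], [1.3, -0.4, 0.6], [1.6, -0.6, 0.8]]
[[0.3, -0.2, 0.1], [1.0, -0.4, 0.4], [1.7, -0.4, 0.8], [2.4, -0.5, 1.1], [2.8, -0.7, 1.3]]
[[0.5, -0.3, 0.2], [0.8, -0.6, 0.4], [1.1, -1.0, 0.4]]
cmd after [0.6567 0.0476 0.4389]
```

Call:
servo_tool([
  {"claw":1,"offset":[0.1,-0.2,-5],"turn":0},
  {"claw":1,"offset":[0.1,-0.2,-9.4],"turn":0},
  {"claw":1,"offset":[0.1,-0.2,-9.4],"turn":0},
  {"claw":1,"offset":[0.1,-0.2,-9.4],"turn":0},
])

```text
clock: 25.65
tcp_pos: [0.5927, -0.0234, 0.3996]
orientation: [0.992, 0.128, 0.001, 0.0]
contact_force: [-0.3, -0.4, 0.4]
gripper_width: 0.0003
gripper_force: 0.0
```

Call:
servo_tool([
  {"claw":1,"offset":[-0.2,1.1,0],"turn":0},
  {"claw":1,"offset":[-1.0,1.4,-0.3],"turn":0},
  {"claw":1,"offset":[-1.3,1.8,-0.4],"turn":0},
  {"claw":1,"offset":[-1.6,2.2,-0.5],"turn":0},
])

```text
clock: 26.15
tcp_pos: [0.5771, -0.0029, 0.3941]
orientation: [0.992, 0.128, 0.002, 0.001]
contact_force: [2.4, -4.9, 3.0]
gripper_width: 0.0003
gripper_force: 2.3
```

Call:
servo_tool([
  {"claw":1,"offset":[-0.1,0.4,0],"turn":0},
  {"claw":1,"offset":[-0.3,0.9,0],"turn":0},
  {"claw":1,"offset":[-0.4,1.4,0],"turn":0},
  {"claw":1,"offset":[-0.4,2.0,0],"turn":0},
  {"claw":1,"offset":[-0.3,2.6,0.1],"turn":0},
])

```text
clock: 26.78
tcp_pos: [0.5727, 0.0228, 0.394]
orientation: [0.992, 0.128, -0.001, 0.001]
contact_force: [-2.7, -4.9, 1.2]
gripper_width: 0.0005
gripper_force: 2.4
```

```bash
python3 tq.py fr;  python3 chk.py
```

```text
fr torque 0.201 F [-2.7 -4.9  1.2] tcp [0.5727 0.0228 0.394 ]
nearest phi -68.0 0.0001943282238983379
scene [ 86. -97.] [36. 88.] -77 525 132
scene [-81. -99.] [40. 90.] -28 538 131
scene [-80. 102.] [36. 92.] 33 518 132
scene [ 79. 101.] [36. 93.] 33 616 132
top [ 80. 100.] [37. 90.] 35 552 131
top [ -80. -100.] [37. 91.] -29 430 130
top [-65. 110.] [38. 57.] 33 299 131
[-2.14803678 -3.78397183  2.37615136] [-0.64028354  0.2923909  -0.02979941] [0.57271369 0.02336098 0.39398572]
```

Call:
servo_tool([
  {"claw":1,"offset":[0.1,0.5,0.2],"turn":0},
  {"claw":1,"offset":[0.2,1.5,0.4],"turn":0},
  {"claw":1,"offset":[0.3,2.6,0.6],"turn":0},
  {"claw":1,"offset":[0.4,3.6,0.8],"turn":0},
  {"claw":1,"offset":[0.8,3.9,1.0],"turn":0},
])

```text
clock: 27.5
tcp_pos: [0.5796, 0.063, 0.4031]
orientation: [0.992, 0.128, -0.003, -0.001]
contact_force: [-5.4, -2.5, 0.7]
gripper_width: 0.0002
gripper_force: 3.1
```

Call:
servo_tool([
  {"claw":1,"offset":[0.3,0.3,0.2],"turn":0},
  {"claw":1,"offset":[0.8,0.5,0.5],"turn":0},
  {"claw":1,"offset":[1.2,0.6,0.7],"turn":0},
  {"claw":1,"offset":[1.7,0.6,0.9],"turn":0},
  {"claw":1,"offset":[2.1,0.5,1.2],"turn":0},
])

```text
clock: 28.12
tcp_pos: [0.6007, 0.0684, 0.4147]
orientation: [0.992, 0.128, -0.003, -0.002]
contact_force: [-4.0, 1.6, -4.7]
gripper_width: 0.0003
gripper_force: 3.1
```

```bash
python3 tq.py fr;  python3 chk.py|head -2
```

```text
fr torque 0.173 F [-4.   1.6 -4.7] tcp [0.6007 0.0684 0.4147]
nearest phi -143.5 0.002236114690309872
scene [-81. -99.] [40. 91.] -30 535 131
scene [-80. 102.] [36. 92.] 33 519 132
```

Call:
servo_tool([
  {"claw":1,"offset":[0.3,0,0.2],"turn":0},
  {"claw":1,"offset":[0.6,-0.1,0.3],"turn":0},
])

```text
clock: 28.48
tcp_pos: [0.6079, 0.0672, 0.4185]
orientation: [0.992, 0.128, -0.001, -0.001]
contact_force: [-4.4, 3.5, -1.6]
gripper_width: 0.0003
gripper_force: 2.1
```

```bash
python3 tq.py fr
```

```text
fr torque 0.237 F [-4.4  3.5 -1.6] tcp [0.6079 0.0672 0.4185]
nearest phi -155.0 0.0023459992539166135
```

Call:
servo_tool([
  {"claw":1,"offset":[0.15,-0.1,0.1],"turn":0},
  {"claw":1,"offset":[0.3,-0.2,0.15],"turn":0},
])

```text
clock: 28.72
tcp_pos: [0.6115, 0.0653, 0.4203]
orientation: [0.992, 0.128, 0.0, -0.001]
contact_force: [-2.1, 4.4, -2.7]
gripper_width: 0.0007
gripper_force: 2.8
```

```bash
python3 tq.py fr
```

```text
fr torque 0.137 F [-2.1  4.4 -2.7] tcp [0.6115 0.0653 0.4203]
nearest phi -161.0 0.002846671037831926
```

Call:
servo_tool([
  {"claw":1,"offset":[0.15,-0.1,0.05],"turn":0},
  {"claw":1,"offset":[0.3,-0.2,0.15],"turn":0},
])

```text
clock: 28.98
tcp_pos: [0.6147, 0.0635, 0.4218]
orientation: [0.992, 0.128, 0.0, -0.001]
contact_force: [-1.1, 5.8, -3.5]
gripper_width: 0.0005
gripper_force: 2.8
```

```bash
python3 tq.py fr
```

```text
fr torque 0.217 F [-1.1  5.8 -3.5] tcp [0.6147 0.0635 0.4218]
nearest phi -167.0 0.003000548445697062
```

Call:
servo_tool([
  {"claw":1,"offset":[0.15,-0.1,0.05],"turn":0},
  {"claw":1,"offset":[0.3,-0.25,0.1],"turn":0},
])

```text
clock: 29.22
tcp_pos: [0.6178, 0.0612, 0.423]
orientation: [0.992, 0.128, 0.001, -0.001]
contact_force: [-1.6, 7.5, -2.1]
gripper_width: 0.0003
gripper_force: 3.6
```

```bash
python3 tq.py fr
```

```text
fr torque 0.223 F [-1.6  7.5 -2.1] tcp [0.6178 0.0612 0.423 ]
nearest phi -172.5 0.0029429475104475436
```

Call:
servo_tool([
  {"claw":1,"offset":[0.15,-0.1,0.1],"turn":0},
  {"claw":1,"offset":[0.35,-0.2,0.2],"turn":0},
])

```text
clock: 29.48
tcp_pos: [0.6212, 0.0591, 0.4246]
orientation: [0.992, 0.128, 0.0, -0.001]
contact_force: [-0.7, 4.7, -5.7]
gripper_width: 0.0009
gripper_force: 2.8
```

```bash
python3 tq.py fr
```

```text
fr torque 0.111 F [-0.7  4.7 -5.7] tcp [0.6212 0.0591 0.4246]
nearest phi -175.5 0.003213308641409245
```

Call:
servo_tool([
  {"claw":1,"offset":[0.2,-0.1,0.1],"turn":0},
  {"claw":1,"offset":[0.4,-0.2,0.2],"turn":0},
])

```text
clock: 29.72
tcp_pos: [0.6243, 0.0573, 0.4259]
orientation: [0.992, 0.128, -0.001, -0.002]
contact_force: [-5.6, 7.4, -6.6]
gripper_width: 0.0004
gripper_force: 4.5
```

```bash
python3 tq.py fr
```

```text
fr torque 0.295 F [-5.6  7.4 -6.6] tcp [0.6243 0.0573 0.4259]
nearest phi -178.0 0.004370236311515183
```

Call:
servo_tool([
  {"claw":1,"offset":[0.2,-0.1,0.1],"turn":0},
  {"claw":1,"offset":[0.4,-0.2,0.2],"turn":0},
])

```text
clock: 29.98
tcp_pos: [0.626, 0.0565, 0.426]
orientation: [0.992, 0.128, -0.005, -0.004]
contact_force: [-11.6, 13.2, -8.1]
gripper_width: 0.0003
gripper_force: 7.7
```

```bash
python3 tq.py fr; python3 chk.py
```

```text
fr torque 0.638 F [-11.6  13.2  -8.1] tcp [0.626  0.0565 0.426 ]
nearest phi -179.5 0.004681051220482086
scene [  49. -100.] [27. 38.] 78 141 131
scene [-81. -99.] [40. 90.] -27 531 131
scene [-80. 102.] [36. 92.] 33 521 132
scene [ 79. 101.] [36. 93.] 33 615 132
top [ 63. -94.] [29. 51.] -12 122 131
top [ 90. 107.] [37. 67.] 33 321 131
top [-90.  77.] [28. 32.] -17 117 131
[-10.88383963  12.2930442   -6.13777025] [ 1.94406455  1.83395167 -0.03413224] [0.62598115 0.05654021 0.42596861]
```

Call:
servo_tool([
  {"claw":1,"offset":[-0.4,0.8,0],"turn":0},
  {"claw":1,"offset":[-0.6,2.0,1],"turn":0},
  {"claw":1,"offset":[-0.6,2.0,6],"turn":0},
  {"claw":1,"offset":[-0.6,2.0,12],"turn":0},
  {"claw":1,"offset":[-0.6,2.0,12],"turn":0},
])

```text
clock: 30.7
tcp_pos: [0.6244, 0.0744, 0.557]
orientation: [0.992, 0.128, 0.008, 0.001]
contact_force: [0.6, 0.3, -0.4]
gripper_width: 0.0006
gripper_force: 0.0
```

Call:
servo_tool([
  {"claw":1,"offset":[-8,-12,2],"turn":0},
  {"claw":1,"offset":[-20,-32,2],"turn":0},
  {"claw":1,"offset":[-20,-32,2],"turn":0},
  {"claw":1,"offset":[-20,-32,2],"turn":0},
  {"claw":1,"offset":[-20,-32,2],"turn":0},
])

```text
clock: 31.32
tcp_pos: [0.4564, -0.1914, 0.5671]
orientation: [0.992, 0.128, 0.001, 0.001]
contact_force: [1.0, 0.1, -0.4]
gripper_width: 0.0007
gripper_force: 0.0
```

```bash
python3 chk.py; python3 bh.py; python3 - <<'E'
from rig import arm; import cv2
cv2.imwrite('pics/end.png',arm.grab_frame('scene')['image'])
E
```

```text
scene [ 80. -99.] [39. 89.] 6 575 131
scene [-81. -99.] [40. 90.] -27 539 131
scene [-80. 102.] [36. 92.] 34 521 132
scene [ 79. 102.] [36. 91.] 33 614 132
top [ 80. -99.] [36. 90.] 6 469 131
top [ 80. 101.] [37. 90.] 34 545 131
top [ -80. -100.] [37. 91.] -29 437 130
top [-79. 101.] [38. 90.] 32 474 131
[ 0.70363557  0.78537634 -0.62046037] [-0.00019264 -0.03933342 -0.07902724] [ 0.4550717  -0.19423771  0.5672663 ]
top nl [91.15, 358, 88.26, 386]
top nr [90.95, 444, 88.17, 430]
top fl [91.22, 456, 88.41, 477]
top fr [90.99, 580, 88.13, 582]
scene nl [91.64, 508, 89.01, 597]
scene nr [91.58, 324, 88.71, 368]
scene fl [91.59, 686, 89.01, 751]
scene fr [91.22, 413, 88.75, 472]
```

View pics/end.png

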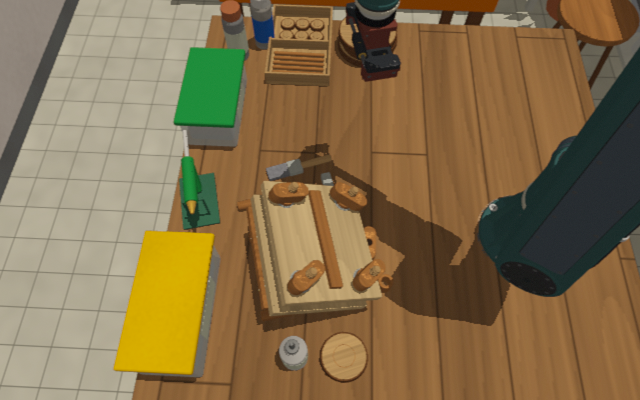

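The final view shows the board flat on all four corners, about 2.8 mm lower than at the start. The nuts are at pixels (290,192), (350,193), (307,275) and (372,273). The bottle, slice, hammer and brush are where they were, and the arm is clear of the press.

```bash
python3 -c "
from rig import arm
print(arm.hand_in())"
```

```text
the job is handed in; nothing more can be done
None
```

All four wing nuts were tightened to their hard stops crosswise (near right, far left, near left, far right), each stopping at about 0.6–0.8 N m by my estimate, over your 0.45; the upper board sits home and even, the arm is clear, and the job is handed in at about 31 s.

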